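# Hook a pedal bin's return spring back onto its anchor post

## Robot

A 7-joint arm with a two-finger parallel gripper is mounted at the origin on a cart in front of the work surface, level with it; the furniture and walls round the work are solid. World frame = base frame: x ahead of the robot, y to its left, z up, the work surface at z = 0. Lengths are in mm, angles in degrees, forces in N, time in s.
With the tool pointing down it reaches from about 425 to 925 mm from the base axis. Payload 6.8 kg.
Tool frame: the origin (TCP) lies on the front face of the gripper's body, between the roots of the fingers; the fingertips stand 80 mm ahead of it and the grasp point (between the pads) lies 61 mm ahead of it; z points along the fingers, y is the line along which they close (so a half turn about z gives the same grasp; the last joint's range is limited). The gripper opens to 88 mm and grips with 3 to 60 N. Pads are 20 mm wide; open, the fingers measure 115 mm over their backs; the gripper's body (75 mm by 178 mm) begins 61 mm behind the grasp point.
Start: joints at [-83.428, 27.33, 1.283, 89.118, -0.659, 63.558, -4.761], TCP at [149.144, 658.332, 302.664] pointing down, gripper open.
Joint ranges: [-169.35, 169.35], [-19.33, 120.38], [-80.79, 83.38], [13.8, 139.57], [-78.32, 258.32], [9.67, 109.79], [-169.56, 169.56]. Speed limits (degrees/s): [136.94, 136.94, 180, 180, 180, 180, 180].

## Interface

Orientations are given as [roll, pitch, yaw] about the fixed x, y, z axes, in that order (R = Rz(yaw) Ry(pitch) Rx(roll)).
In Python, from station import bot, fingers, vision gives the robot as it stands. Calls block until the motion is done:
- bot.move_to(position, orientation): joint-space move of the TCP to a pose.
- bot.line_to(position, rotation=None, velocity=150, force_limit=None): straight line of the TCP; rotation=None keeps the orientation; velocity is the mean speed in mm/s. With force_limit (N) it stops when the force on the tool has changed by that much, and returns True; else False.
- bot.goto_joints(angles): joint-space move.
- fingers.set_gripper(opening, newtons=None): finger opening in mm; newtons is the grip in N (None keeps the last); returns when the fingers have stopped.
- bot.hold(seconds).
- bot.ik(position, orientation): joint angles nearest the present ones, or None.
- vision.grab_frame(name): name is "scene" or "side" or "wrist"; returns (picture, depth): 400x640x3 uint8, red, green, blue; 400x640 float32, mm along the optical axis (not along the pixel's ray), 0 where there is no reading.
- vision.camera_model(name): a dict with "mtx" (3x3 intrinsics, pixels), "D" ([k1, k2, p1, p2, k3] as OpenCV has them; the pictures are not rectified), "pose" (4x4, takes a point from camera to world coordinates). Camera axes: x right, y up, looking along -z (the intrinsics and any distortion apply to the point x, -y, -z); pixel columns grow to the right and rows downward; lengths in mm; the calibration is good to about 2 mm. A picture is of the moment at which its call begins: read the wrist's pose just before it. camera_model takes no time and is no camera call; for the wrist camera it gives the pose at the moment of the call.
A pose or a line that the arm cannot do raises bot.PlanningError and nothing moves.
- bot.sign_off(): hands the job in; it is judged then, once.
Readings, each from a call of its own:
- bot.current_time_s(): time.
- bot.current_joint_positions(): joint angles.
- bot.current_qvel(): joint speeds.
- bot.current_effort(): joint torques, N m.
- bot.current_tcp_pos(): TCP position.
- bot.current_orientation(): TCP orientation.
- bot.current_wrist_force(): force on the tool from outside, world axes, zero at the start.
- bot.current_ft_torque(): the same for the moment, N m.
- bot.current_gripper_width(): finger opening in mm.
- bot.current_gripper_force(): force on a finger pad.
Only numpy, scipy, OpenCV 4.12 (cv2) and the standard library are available. Lean on these libraries where they do the work, as an engineer would, in place of code of your own. Each camera call takes 0.05 s, during which the arm holds its last target. There are 200 camera calls.

## Task

The return spring on the kitchen bin's blue hinge plate has come off. Pick up the orange spring puller, catch the spring's yellow pull ring with its bent tip, stretch the spring out past the brass anchor post, swing it over and let it back so that the hook holds on the post; then take the puller out of the ring and lay it down on the mat, well away from the plate. Never touch the spring with the gripper itself, only with the puller.

Things in the scene. Friction and masses are not known exactly. Their poses are not given: they have to be found in the camera images.
- puller: loose spring puller, 90 g: orange handle 90 long (x), 24 wide, 28 high, black band; 6 mm steel shank out of its +x end, axis 24 above the underside, bent straight down 105 mm from the origin into a 6 mm thick tip ending 3 mm above underside level. Origin: centre of handle underside; z up. Starts with tip roughly to world -y; two other long tools may swap places with it.
- spring_plate: fixed blue plate 215x76x8 mm (x -35 to 180 mm; 16 high lip on +y edge). Origin: underside, below the dark pivot stud (42 high) the spring swings on. x runs (roughly world +y) to the brass anchor post: axis at x=140, y=0 mm, 10 mm thick, top 40 above mat. z up; +y roughly faces the robot.
- spring_hook: level J hook, 4 mm wire, 26 mm above mat, at the spring's free end; swings about the pivot and slides out, never up. Origin: where the post's axis sits when hooked; x away from pivot. At rest 108 mm from pivot, 12-22 deg to plate -y side of post. Shank along y=-11; mouth for the post in its +y side, free from x=-41 to -13 mm. Pull: 1.5 N plus 120 N/m, stop at 85 mm stretch.
- pull_ring (a point): centre of the level yellow ring at the hook's end, 21 mm beyond hook origin along its x; 4 mm wire, 24 mm clear inside, 26 mm above mat. 6 mm tip bearing on its far side: tip axis 9 mm beyond centre. Draw the ring to about 187 mm from pivot, swing to plate y=0 so the post enters the mouth, then let back: the hook holds with the ring at about 161 mm and the tip is free.

How it is judged (in metres and radians):
On the way:
1. the puller bears on the pull ring and has drawn the hook out past the anchor post (contact force between puller and spring_hook above 1 N and x of spring_hook in the frame of spring_plate above 0.15 m), for 0.1 s.
At the end, for the whole second after the job is handed in: The hook holds on the anchor post (its origin within 7 mm along and 8 mm across of the post's axis), and the puller lies still on the mat (its origin under 30 mm high), touching neither spring nor plate (x of spring_hook in the frame of spring_plate between 0.133 and 0.147 m and y of spring_hook in the frame of spring_plate between -0.008 and 0.008 m and contact force between puller and spring_hook below 0.1 N and contact force between puller and spring_plate below 0.1 N and height (world z) of puller below 0.03 m and linear speed of each of puller, spring_hook below 0.02 m/s).
It fails at once if the gripper or arm touches the spring's hook or ring (contact force between any of the fingers, the arm and spring_hook above 0.5 N).
It also fails if it takes over 48 s, if anything falls off the work surface, if the arm or the gripper's body presses on something with over 40 N, if the wrist force passes 120 N, or if a joint passes its speed limit or range.

## Working session

There is one attempt and no reset: what is moved stays moved. The work goes in short steps, each a Python script; the robot and the scene stay as the last script left them, time stands still between calls to the robot, and variables do not carry over. Pictures are saved under pics/ and viewed, at most 10 in all, crops included, and the job is handed in when it is done.

```bash
mkdir -p pics; ls
cat > h.py <<'E'
import numpy as np, cv2
from station import bot, fingers, vision
def grab(n):
    m=vision.camera_model(n); p,d=vision.grab_frame(n); return p,d,m
def cloud(d,m):
    h,w=d.shape; u,v=np.meshgrid(np.arange(w),np.arange(h))
    K=np.array(m["mtx"],float);D=np.array(m["D"],float)
    q=cv2.undistortPoints(np.stack([u.ravel(),v.ravel()],1).astype(np.float64)[:,None],K,D).reshape(h,w,2)
    P=np.stack([q[...,0]*d,-q[...,1]*d,-d],-1); T=np.array(m["pose"])
    W=P@T[:3,:3].T+T[:3,3]; W[d<=0]=np.nan; return W
def save(p,f): cv2.imwrite(f,p[...,::-1])
E
python3 - <<'E'
from h import *
for n in("scene","side"):
    p,d,m=grab(n); np.savez(f"{n}.npz",p=p,d=d,W=cloud(d,m)); save(p,f"pics/{n}.png"); print(n,np.round(m["pose"],2),m["mtx"],m["D"])
print(bot.current_time_s(),bot.current_orientation())
E
```

```text
pics
scene [[-7.3000e-01  4.3000e-01 -5.3000e-01  6.6310e+01]
 [-6.8000e-01 -4.8000e-01  5.6000e-01  5.2410e+02]
 [-1.0000e-02  7.7000e-01  6.4000e-01  5.8394e+02]
 [ 0.0000e+00  0.0000e+00  0.0000e+00  1.0000e+00]] [[440.21715369   0.         316.88229438]
 [  0.         440.21715369 195.71843606]
 [  0.           0.           1.        ]] [-0.11849472  0.          0.          0.          0.        ]
side [[ 1.0000e+00  0.0000e+00  2.0000e-02  5.4692e+02]
 [ 2.0000e-02  6.7000e-01 -7.4000e-01 -6.2509e+02]
 [-2.0000e-02  7.4000e-01  6.7000e-01  6.5149e+02]
 [ 0.0000e+00  0.0000e+00  0.0000e+00  1.0000e+00]] [[483.7574232    0.         315.63148521]
 [  0.         483.7574232  192.74529186]
 [  0.           0.           1.        ]] [-0.13783348  0.          0.          0.          0.        ]
0.1 [-1.79904784e+02  6.47057905e-03  1.67235054e+02]
```

View pics/scene.png

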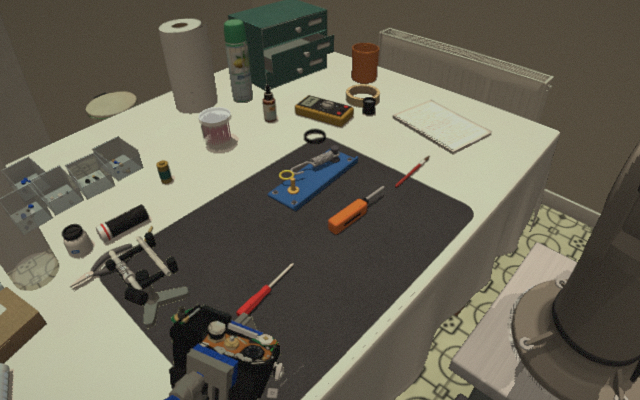

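View pics/side.png

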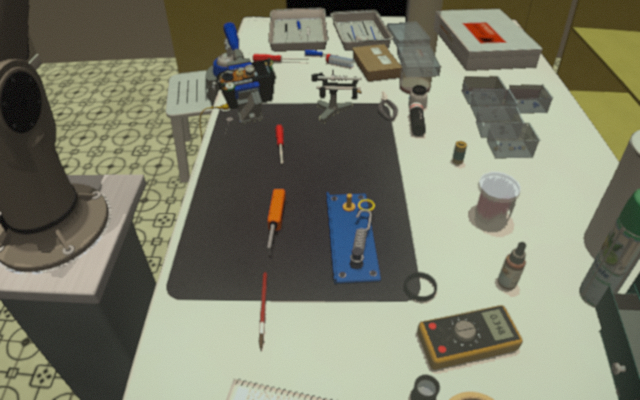

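Scene: the orange puller is at (350,215) with its shank toward (380,190), and the blue plate runs from (285,200) to (355,155). Side: puller handle at (276,203), tip at (270,250), pivot at (357,258), post at (348,200), ring at (366,205). Next I'll turn these into positions.

```bash
cat >> h.py <<'E'
def masks(p,W):
    hsv=cv2.cvtColor(np.ascontiguousarray(p),cv2.COLOR_RGB2HSV); H,S,V=[hsv[...,i].astype(int) for i in range(3)]
    z=W[...,2]; box=(W[...,0]>380)&(W[...,0]<760)&(W[...,1]>-330)&(W[...,1]<230)
    return dict(blue=box&(H>100)&(H<120)&(S>130)&(V>60)&(z<35),
      orange=box&(H>=5)&(H<=15)&(S>170)&(V>100)&(z<45)&(z>2),
      yellow=box&(H>=17)&(H<=32)&(S>120)&(V>90)&(z<60))
E
python3 - <<'E'
from h import *
for n in("scene","side"):
    f=np.load(n+".npz");p,W=f["p"],f["W"]
    for k,m in masks(p,W).items():
        m=cv2.morphologyEx(m.astype(np.uint8),cv2.MORPH_OPEN,np.ones((2,2)))>0
        P=W[m]; P=P[~np.isnan(P[:,0])]
        if k=="yellow": 
            print(n,k,len(P)); 
            nl,lab,st,c=cv2.connectedComponentsWithStats(m.astype(np.uint8))
            for i in range(1,nl):print(c[i].round(),st[i,4],np.nanmean(W[lab==i],0).round(1),np.nanmax(W[lab==i][:,2]).round(1))
            continue
        if k=="orange": P=P[P[:,2]>np.percentile(P[:,2],95)-6]
        if k=="blue": P=P[(P[:,2]>4)&(P[:,2]<12)]
        r=cv2.minAreaRect(P[:,:2].astype(np.float32)); print(n,k,len(P),"z",np.percentile(P[:,2],[5,50,95]).round(1),"rect",r,"mean",P.mean(0).round(1)); print(cv2.boxPoints(r).round(1).tolist())
    m=(W[...,2]<6); print("mat z",np.nanmedian(W[250:280,200:260][...,2]))
E
```

```text
scene blue 1209 z [ 6.4  8.4 10.5] rect ((586.4371337890625, -18.904953002929688), (73.11054992675781, 214.41671752929688), 3.446485757827759) mean [581.5   1.7   8.4]
[[543.5, 85.9000015258789], [556.4000244140625, -128.10000610351562], [629.4000244140625, -123.69999694824219], [616.5, 90.30000305175781]]
scene orange 343 z [24.3 27.9 29.7] rect ((447.85906982421875, 37.87301254272461), (89.01715850830078, 19.30812644958496), 87.52789306640625) mean [446.7  40.5  27.6]
[[436.29998779296875, -6.199999809265137], [455.6000061035156, -7.0], [459.3999938964844, 81.9000015258789], [440.1000061035156, 82.80000305175781]]
scene yellow 288
[335. 115.] 146 [ 709.  -227.1   23.3] 28.2
[287. 176.] 91 [620.   30.2  19.3] 41.3
[294. 191.] 51 [581.   49.3  11.3] 18.5
mat z -0.4318975010083932
side blue 2383 z [ 6.2  8.3 10.2] rect ((592.90087890625, -22.758079528808594), (74.06122589111328, 214.58631896972656), 3.617103099822998) mean [589.4 -40.4   8.3]
[[549.2000122070312, 82.0], [562.7000122070312, -132.1999969482422], [636.5999755859375, -127.5], [623.0999755859375, 86.69999694824219]]
side orange 355 z [25.5 28.1 30.1] rect ((451.52789306640625, 32.48445510864258), (90.1462631225586, 21.190832138061523), 87.0363540649414) mean [451.6  29.2  28. ]
[[438.6000061035156, -12.0], [459.79998779296875, -13.100000381469727], [464.3999938964844, 76.9000015258789], [443.29998779296875, 78.0]]
side yellow 596
[350. 197.] 15 [589.5  43.1  37.5] 42.5
[362. 202.] 4 [614.5  52.7  17. ] 26.1
[372. 206.] 49 [632.5  43.1  15. ] 29.7
[350. 208.] 66 [589.4  40.8  12.3] 20.0
[360. 206.] 6 [607.4  32.4  24.4] 30.1
[443. 351.] 460 [ 714.  -270.6   24.9] 31.3
mat z -0.11499733365099019
```

Run:
```python
from h import *
for y in (87,-93):
    for P in([450,30,83],[520,10,330],[600,150,94]):
        q=bot.ik(P,[180,0,y]); print(y,P,None if q is None else np.round(q,1))
T=np.array(vision.camera_model("wrist")["pose"]); print(T.round(2))
bot.move_to([500,40,330],[180,0,87])
p,d,m=grab("wrist"); W=cloud(d,m); np.savez("wrist.npz",p=p,d=d,W=W); save(p,"pics/w1.png"); print(np.array(m["pose"]).round(2),m["mtx"],m["D"],bot.current_time_s())
for k,mm in masks(p,W).items():
    print(k,mm.sum())
    if mm.sum()>50:
        P=W[mm];P=P[~np.isnan(P[:,0])]
        if k=="blue": P=P[(P[:,2]>4)&(P[:,2]<12)]
        if k=="orange": P=P[P[:,2]>22]
        r=cv2.minAreaRect(P[:,:2].astype(np.float32)); print(np.percentile(P[:,2],[5,50,95]).round(1),r)
```

```text
87 [450, 30, 83] [-30.5  29.5  22.9 129.1 -26.2  25.7  10.7]
87 [520, 10, 330] [-47.2  13.7  46.8 110.6 -11.5  60.4   1.5]
87 [600, 150, 94] [-40.9  40.5  29.2 106.7 -29.2  40.4   2.3]
-93 [450, 30, 83] [ -8.9  27.4  -3.5 127.7   3.8  24.9 161.6]
-93 [520, 10, 330] [ 45.5  24.  -67.3 105.2  24.   67.  147.2]
-93 [600, 150, 94] [-13.2  37.   -9.  104.7   8.6  39.  150. ]
[[ 2.2000e-01 -9.4000e-01 -2.5000e-01  8.4950e+01]
 [ 9.8000e-01  2.1000e-01  6.0000e-02  6.7446e+02]
 [-0.0000e+00 -2.5000e-01  9.7000e-01  3.8375e+02]
 [ 0.0000e+00  0.0000e+00  0.0000e+00  1.0000e+00]]
[[ 1.0000e+00  5.0000e-02  1.0000e-02  5.0644e+02]
 [-5.0000e-02  9.7000e-01  2.5000e-01  1.1097e+02]
 [-0.0000e+00 -2.5000e-01  9.7000e-01  4.1186e+02]
 [ 0.0000e+00  0.0000e+00  0.0000e+00  1.0000e+00]] [[275.63630893   0.         316.85782882]
 [  0.         275.63630893 199.84995109]
 [  0.           0.           1.        ]] [-0.01798123  0.          0.          0.          0.        ] 2.675
blue 4904
[6.4 7.7 9.1] ((593.0059204101562, -19.828445434570312), (78.36109161376953, 214.34352111816406), 3.931716203689575)
orange 975
[24.5 27.4 28.9] ((452.5149841308594, 37.434051513671875), (87.49205780029297, 23.145984649658203), 86.86044311523438)
yellow 374
[-0.1 26.5 39.5] ((549.6857299804688, 51.379981994628906), (32.700767517089844, 201.56910705566406), 75.96669006347656)
```

View pics/w1.png

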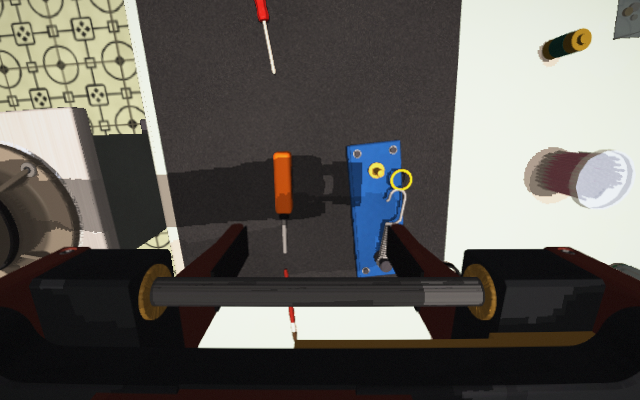

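Wrist view: puller handle at (282,183) with its shank to (284,252), post (376,170), ring (401,180), pivot stud (385,265). I'll work out these points and grasp the puller.

```bash
cat >> h.py <<'E'
def pix2z(px,m,z):
    q=cv2.undistortPoints(np.array(px,float).reshape(-1,1,2),np.array(m["mtx"],float),np.array(m["D"],float)).reshape(-1,2)
    T=np.array(m["pose"]); r=np.c_[q[:,0],-q[:,1],-np.ones(len(q))]@T[:3,:3].T
    return T[:3,3]+r*((z-T[2,3])/r[:,2])[:,None]
def yellowparts(p,m,W):
    y=masks(p,W)["yellow"]&(W[...,0]>540)&(W[...,0]<660)
    for it,(lo,hi) in dict(ring=(18,34),post=(34,48)).items():
        mm=y&(W[...,2]>lo)&(W[...,2]<hi); mm=mm.astype(np.uint8)
        nl,lab,st,c=cv2.connectedComponentsWithStats(mm)
        for i in range(1,nl):
            if st[i,4]>8:
                vu=np.argwhere(lab==i)[:,::-1].astype(np.float32); (cc,rad)=cv2.minEnclosingCircle(vu)
                print(it,st[i,4],np.round(cc,1),round(rad,1),pix2z([cc],m,26 if it=="ring" else 40).round(1),np.nanmean(W[lab==i],0).round(1))
E
python3 - <<'E'
from h import *
f=np.load("wrist.npz");m=vision.camera_model("wrist");yellowparts(f["p"],m,f["W"])
W=f["W"];P=W[245:280,370:400].reshape(-1,3);P=P[P[:,2]>36];print("stud",len(P),np.nanmean(P,0),np.nanmax(P[:,2]))
S=W[215:255,278:290].reshape(-1,3);S=S[S[:,2]>12];print("shank",np.nanmean(S,0),S[np.nanargmin(S[:,1])],np.nanmax(S[:,2]))
# grasp
a=np.radians(-93.1);c=np.array([452.5,37.4])+15*np.array([np.cos(a),np.sin(a)])
bot.move_to([*c,150],[180,0,86.9]); fingers.set_gripper(60)
print(bot.line_to([*c,83],velocity=80,force_limit=8))
fingers.set_gripper(10,50); print(bot.current_gripper_width(),bot.current_gripper_force(),bot.current_tcp_pos(),bot.current_orientation())
bot.line_to([*c,150]); bot.hold(.2)
print(bot.current_gripper_width(),bot.current_time_s())
p,d,m=grab("wrist");W=cloud(d,m);np.savez("w2.npz",p=p,d=d,W=W);save(p,"pics/w2.png");yellowparts(p,m,W)
E
```

```text
ring 10 [376.5 168.5] 2.5 [[587.2  51.4  26. ]] [587.6  51.7  25.2]
ring 156 [400.5 179. ] 11.2 [[621.3  34.7  26. ]] [621.7  35.4  27.3]
post 43 [379.7 172.4] 3.7 [[588.6  48.   40. ]] [589.2  48.   39.1]
stud 533 [554.33827738  13.01089309 227.9569684 ] 345.02399837185976
shank [449.12948937 -35.63825808  25.95750271] [445.30660847 -69.5467775   25.15114785] 29.08044524325561
False
23.845321386460917 49.96607422828674 [451.49833274  22.47932245  83.05000537] [-1.79976373e+02 -1.11252432e-02  8.69014502e+01]
23.79997335701998 6.5083
ring 119 [491. 177.] 9.1 [[587.1  49.3  26. ]] [586.5  49.2  26.1]
ring 584 [533.5 194. ] 22.1 [[621.8  34.2  26. ]] [621.1  35.2  27.3]
post 178 [502.7 182.5] 8.7 [[587.1  47.8  40. ]] [588.4  47.7  38.6]
```

View pics/w2.png

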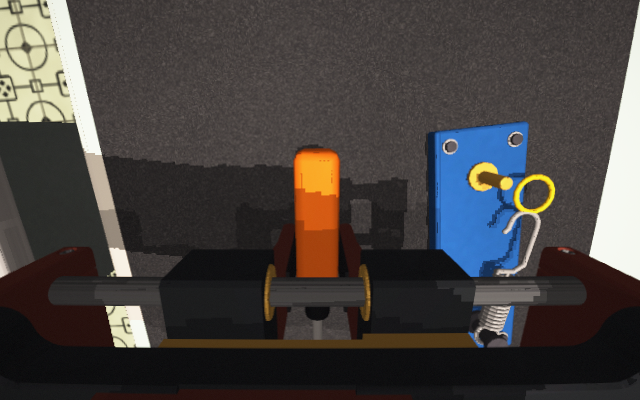

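The puller is held (width 23.8). The post (502,182) and ring (533,194) agree with the first measurement: ring 128.6 mm from the pivot against 129 given. Next I'll hover over the ring and check.

```bash
cat >> h.py <<'E'
PH=93.7; post=np.array([588.,48.]); 
def dr(a): a=np.radians(a); return np.array([np.cos(a),np.sin(a)])
piv=post-140*dr(PH)
def pose(R,th,z=93.5,off=(0,0)):  # tip axis at radius R, spring angle th rel. plate x
    xy=piv+(R+90)*dr(PH+th)+np.array(off); return [*xy,z],[180,0,PH+th]
E
python3 - <<'E'
from h import *
r=np.array([621.5,34.5])-piv; R=np.hypot(*r); th=np.degrees(np.arctan2(r[1],r[0]))-PH; print(R,th,piv)
bot.move_to(*pose(R,th,150)); 
P,o=pose(R,th,114); bot.line_to(P,o,velocity=80); bot.hold(.2)
for n in("side","scene"):
    p,d,m=grab(n);W=cloud(d,m);np.savez(n+"2.npz",p=p,d=d,W=W)
    T=np.linalg.inv(np.array(m["pose"]))
    q=T[:3,:3]@np.array([621.5,34.5,26])+T[:3,3]; K=np.array(m["mtx"]); u,v=int(K[0,2]+K[0,0]*q[0]/-q[2]),int(K[1,2]-K[1,1]*q[1]/-q[2])
    c=p[v-45:v+45,u-60:u+60]; save(cv2.resize(c,None,fx=5,fy=5,interpolation=cv2.INTER_CUBIC),f"pics/c_{n}.png"); print(n,u,v)
print(bot.current_tcp_pos(),bot.current_time_s())
a=cv2.imread("pics/c_side.png");b=cv2.imread("pics/c_scene.png");cv2.imwrite("pics/c.png",cv2.resize(np.hstack([a,b]),(800,300)))
E
```

```text
128.5576365352071 -14.670727557213198 [597.03452316 -91.70818656]
side 367 204
scene 285 174
[638.87080554 122.90563189 114.40271072] 8.3167
```

View pics/c.png

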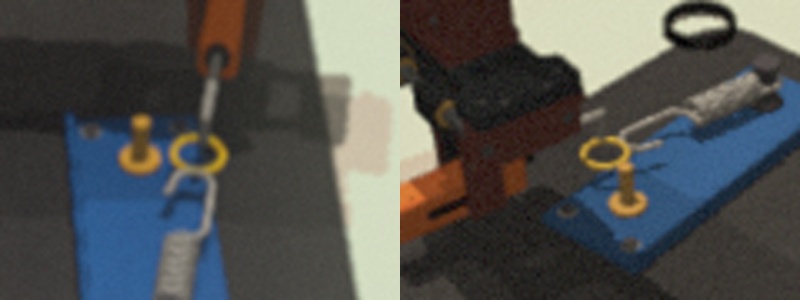

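The side crop shows the tip near the ring centre (207,155 against 198,153), perhaps a little too far inward. I'll check it with depth data and a zoom.

Run:
```python
from h import *
for n,(u,v) in dict(side=(367,204),scene=(285,174)).items():
    f=np.load(n+"2.npz");W=f["W"];p=f["p"]
    s=np.s_[v-25:v+12,u-12:u+16]
    Q=W[s].reshape(-1,3);c=p[s].reshape(-1,3)
    k=(Q[:,2]>31)&(Q[:,2]<75)&(np.hypot(Q[:,0]-621,Q[:,1]-35)<60)&(np.hypot(Q[:,0]-589,Q[:,1]-48)>14)
    o=np.argsort(Q[k][:,2]);print(n);print(np.c_[Q[k][o],c[k][o]].round(0)[:45].astype(int).tolist())
    y=masks(p,W)["yellow"]; nl,lab,st,cc=cv2.connectedComponentsWithStats(y.astype(np.uint8))
    k=y&(W[...,2]>22)&(W[...,2]<31)&(W[...,0]>600)&(W[...,0]<650); print("ring",W[k].min(0),W[k].max(0),k.sum())
f=np.load("side2.npz");save(cv2.resize(f["p"][175:225,335:395],None,fx=10,fy=10,interpolation=cv2.INTER_NEAREST),"pics/z.png")
```

```text
side
[[636, 93, 34, 80, 52, 37], [625, 94, 36, 80, 46, 33], [621, 31, 36, 56, 58, 65], [640, 90, 37, 93, 52, 31], [622, 30, 37, 59, 58, 52], [636, 92, 38, 75, 50, 36], [628, 92, 38, 80, 58, 46], [626, 92, 38, 85, 50, 33], [626, 94, 39, 85, 50, 33], [624, 30, 39, 104, 90, 54], [638, 90, 39, 89, 54, 34], [622, 30, 39, 71, 68, 60], [624, 33, 39, 107, 96, 58], [624, 93, 39, 86, 47, 29], [628, 92, 40, 73, 53, 41], [640, 89, 40, 98, 50, 28], [640, 90, 41, 88, 51, 31], [620, 27, 42, 68, 65, 62], [622, 30, 42, 76, 73, 66], [620, 29, 43, 76, 73, 63], [622, 31, 44, 74, 72, 66], [620, 30, 45, 74, 69, 62], [624, 29, 45, 83, 79, 62], [622, 32, 45, 70, 69, 65], [624, 30, 47, 63, 61, 56], [637, 84, 47, 69, 45, 34], [635, 83, 48, 66, 54, 47], [620, 28, 49, 65, 65, 63], [620, 30, 50, 64, 64, 63], [624, 30, 50, 66, 64, 63], [622, 28, 51, 69, 68, 66], [623, 30, 52, 70, 67, 62], [620, 30, 52, 66, 63, 62], [622, 30, 52, 73, 70, 65], [622, 32, 52, 86, 82, 75], [620, 32, 53, 71, 68, 66], [623, 31, 54, 85, 82, 77], [620, 40, 55, 87, 85, 76], [629, 59, 56, 119, 116, 107], [626, 39, 56, 109, 105, 97], [628, 5
[... 795 characters left out ...]
 75], [623, 49, 55, 71, 63, 57], [621, 39, 55, 99, 94, 85], [620, 34, 55, 105, 99, 88], [623, 46, 56, 110, 103, 93], [624, 48, 56, 96, 89, 77], [621, 41, 56, 115, 108, 97], [623, 34, 57, 135, 127, 113], [622, 43, 57, 136, 128, 115], [626, 42, 57, 130, 124, 111], [623, 40, 57, 134, 124, 111], [624, 31, 57, 99, 97, 86], [620, 37, 57, 122, 113, 103], [623, 45, 57, 135, 127, 113], [621, 39, 58, 129, 121, 107], [627, 44, 58, 88, 78, 73], [623, 42, 58, 142, 132, 119], [624, 47, 59, 108, 103, 91], [622, 37, 59, 125, 120, 106], [623, 39, 59, 102, 96, 87], [623, 34, 59, 93, 85, 78], [619, 35, 59, 128, 119, 106]]
ring [604.87238989  20.72885435  24.65036037] [634.16637397  50.7992918   30.95047258] 58
```

View pics/z.png

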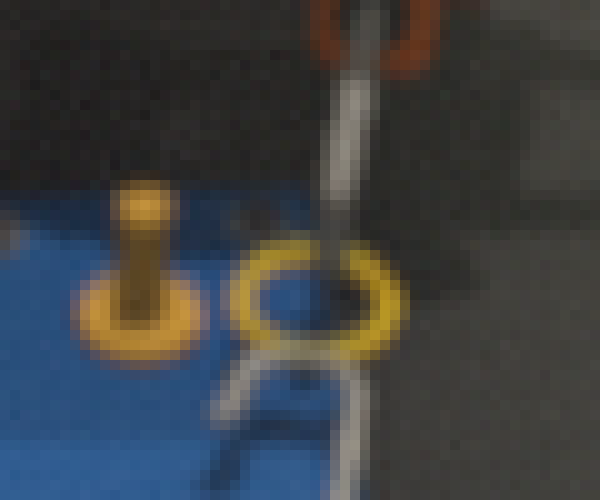

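The tip sits about 2 mm from the ring centre, well inside it. I'll apply a small correction, descend and draw the spring out.

```bash
echo 'OFF=(-1.5,2.0); TH0=-14.7' >> h.py
python3 - <<'E'
from h import *
f0=np.array(bot.current_wrist_force())
P,o=pose(128.6,TH0,114,OFF); bot.line_to(P,o,velocity=40)
P,o=pose(128.6,TH0,93.5,OFF); hit=bot.line_to(P,velocity=40,force_limit=5); print("hit",hit,bot.current_tcp_pos())
if not hit:
    for R in (150,175,197):
        P,o=pose(R,TH0,93.5,OFF); bot.line_to(P,velocity=60); f=np.array(bot.current_wrist_force())-f0
        print(R,f.round(1),(f[:2]@dr(PH+TH0)).round(2),bot.current_time_s())
    bot.hold(.2)
    p,d,m=grab("side"); W=cloud(d,m); save(cv2.resize(p[150:250,310:430],None,fx=5,fy=5),"pics/pull.png"); yellowparts(p,m,W)
    print(bot.current_tcp_pos(),bot.current_gripper_width())
E
```

```text
hit False [637.28457968 124.78536163  93.39899013]
150 [ 0.3 -3.   1.1] -2.86 9.7333
175 [-0.5 -6.3  1. ] -6.28 10.3
197 [ 0.1 -8.7  1.2] -8.49 10.8167
ring 27 [366. 184.] 5.0 [[623.1  93.4  26. ]] [620.3  93.5  27.8]
ring 28 [373. 185.] 5.0 [[636.7  90.4  26. ]] [640.   87.1  28.1]
post 18 [349. 196.] 2.2 [[587.6  43.2  40. ]] [587.4  44.4  39.1]
[649.86248387 189.50773861  93.18651155] 23.546111024603878
```

View pics/pull.png

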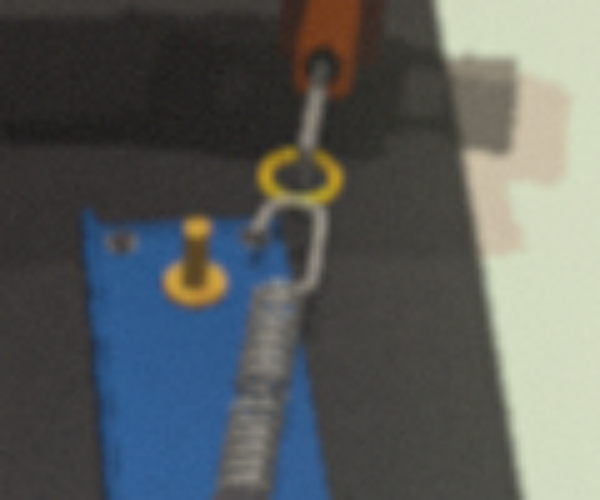

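The ring at (300,178) is drawn out with the tip bearing on its far side (8.5 N), so the hook is past the post. Next is the swing.

Run:
```python
from h import *
for i in range(1,7):
    k=i/6; P,o=pose(197,TH0*(1-k),93.5,(-1.5*(1-k),2-k)); bot.line_to(P,o,velocity=50)
    print(np.array(bot.current_wrist_force()).round(1),end=" ")
bot.hold(.2); print(bot.current_time_s(),bot.current_gripper_width())
p,d,m=grab("side"); W=cloud(d,m); save(cv2.resize(p[150:250,290:410],None,fx=5,fy=5),"pics/swing.png"); yellowparts(p,m,W)
```

```text
[-0.6 -8.5 -0.1] [-1.4 -7.8 -0.2] [-0.  -7.7  0. ] [-0.1 -9.4 -0.7] [ 0.3 -8.5 -1.1] [ 0.9 -8.2 -0.3] 13.6167 24.244138386997168
ring 30 [343.  183.5] 4.9 [[577.9  94.9  26. ]] [574.8  92.8  28. ]
ring 27 [350.5 183.5] 4.7 [[592.7  94.9  26. ]] [594.8  92.7  27.8]
post 19 [349. 196.] 2.2 [[587.6  43.2  40. ]] [587.2  44.3  39.1]
```

View pics/swing.png

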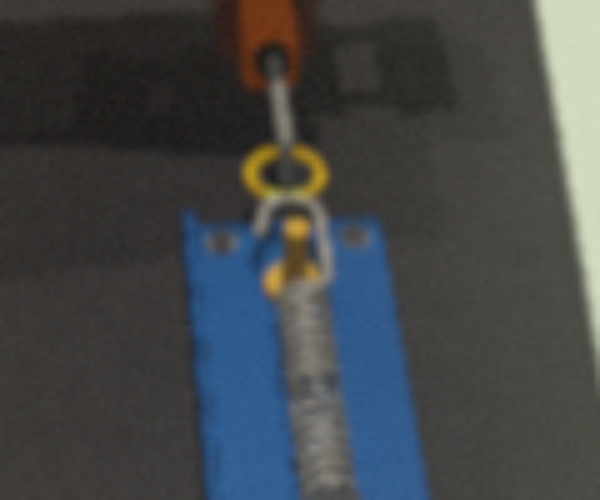

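The post (296,230) is inside the hook's mouth and the ring is straight beyond it. Letting back.

Run:
```python
from h import *
for R in (185,175,168,164,161.5):
    P,o=pose(R,0,93.5,(0,1)); bot.line_to(P,velocity=40); print(R,np.array(bot.current_wrist_force()).round(1))
bot.hold(.2); print(np.array(bot.current_wrist_force()).round(1),bot.current_time_s())
p,d,m=grab("side"); W=cloud(d,m); save(cv2.resize(p[150:250,290:410],None,fx=5,fy=5),"pics/back.png"); yellowparts(p,m,W)
```

```text
185 [ 0.6 -5.6 -0.5]
175 [-0.3 -5.9  0.4]
168 [ 0.5 -1.2 -1.1]
164 [-1.1  0.2 -0.8]
161.5 [0.  0.2 0.5]
[ 0.3  1.  -1.1] 15.5417
ring 32 [344.5 192.5] 4.7 [[580.2  68.5  26. ]] [576.6  66.3  27.9]
ring 26 [352.  192.5] 4.6 [[594.6  68.4  26. ]] [597.6  66.9  27.9]
post 23 [348.6 196. ] 2.6 [[586.9  43.2  40. ]] [587.3  44.4  38.8]
```

View pics/back.png

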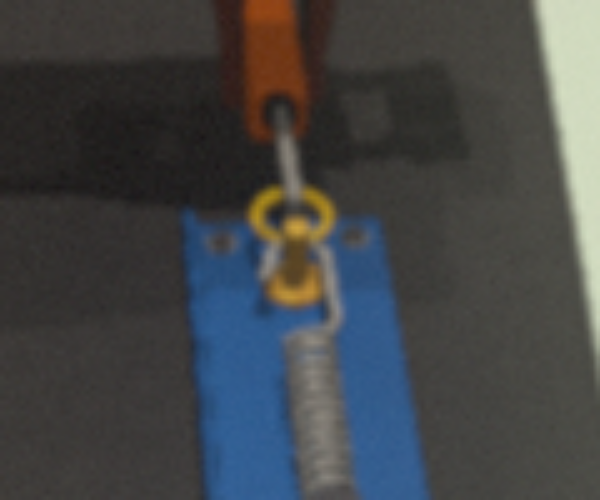

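The hook holds on the post and the pull force has dropped to zero. I'll lift the tip out and lay the puller at its original free spot.

Run:
```python
from h import *
P,o=pose(161.5,0,150,(0,1)); print(bot.line_to(P,velocity=50,force_limit=6),bot.current_tcp_pos()[2])
P[2]=160; bot.line_to(P)
bot.move_to([451.5,30,150],[180,0,86.9])
bot.line_to([451.5,30,90],velocity=100); print(bot.line_to([451.5,30,82.5],velocity=20,force_limit=4),bot.current_tcp_pos())
fingers.set_gripper(60); bot.line_to([451.5,30,200],velocity=120); bot.move_to([451.5,130,300],[180,0,86.9]); bot.hold(.3)
p,d,m=grab("side");W=cloud(d,m); save(p[100:300,200:450].repeat(3,0).repeat(3,1),"pics/end.png"); yellowparts(p,m,W)
mm=masks(p,W)["orange"]; Q=W[mm]; print(np.nanpercentile(Q,[2,98],axis=0).round(),bot.current_time_s())
```

```text
False 149.68140134147546
True [451.7424222   30.17830586  83.0426224 ]
ring 66 [347.9 192.5] 8.1 [[586.8  68.5  26. ]] [586.4  68.9  27.8]
post 21 [348.7 196.1] 2.5 [[586.9  42.8  40. ]] [587.3  44.2  38.7]
[[441.  -1.  21.]
 [465.  78.  31.]] 21.875
```

View pics/end.png

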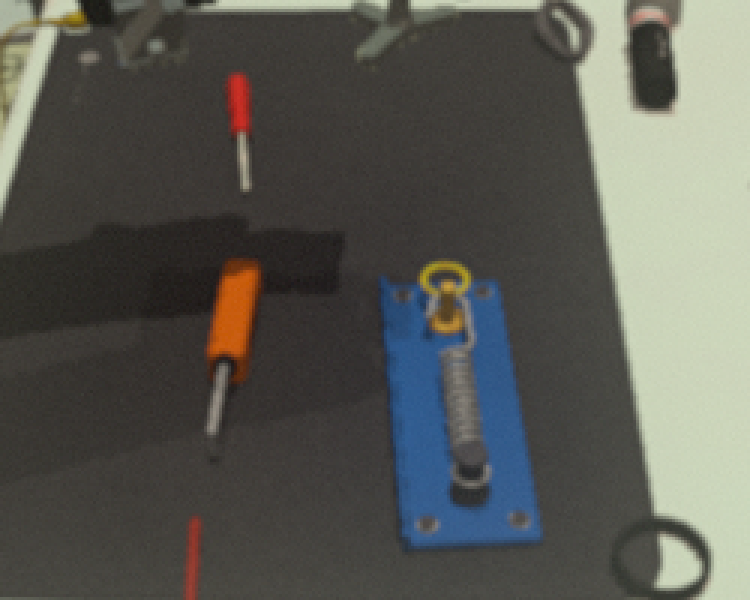

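The hook is on the post (447,300), and the puller lies flat on the mat at (235,320), well away from the plate.

```bash
python3 -c "
from station import bot
print(bot.sign_off())"
```

```text
the job is handed in; nothing more can be done
None
```

The spring's hook is on the anchor post and the puller is lying flat on the mat, well away from the plate; the job is handed in, at about 22 s of the 48 s allowed, and the sign-off returned no verdict.

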